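Shut the tackle dry box, shoot its bolt and hold the lock pin down

ROBOT

A 6-joint arm with a two-finger parallel gripper is mounted at the origin on a cart in front of the work surface, level with it; the furniture and walls round the work are solid. World frame = base frame: x ahead of the robot, y to its left, z up, the work surface at z = 0. Lengths are in mm, angles in degrees, forces in N, time in s.
With the tool pointing down it reaches from about 425 to 950 mm from the base axis. Payload 3.5 kg.
Tool frame: the origin (TCP) lies on the centre line of the jaws, within the pads' length; the fingertips stand 17 mm ahead of it and the grasp point (between the pads) lies 2 mm behind it; z points along the fingers, y is the line along which they close (so a half turn about z gives the same grasp; the last joint's range is limited). The gripper opens to 85 mm and grips with 20 to 120 N. Pads are 22 mm wide; open, the fingers measure 114 mm over their backs; the gripper's body (76 mm by 85 mm) begins 54 mm behind the grasp point. The pads swing forward as they close: fully open they stand 13 mm farther back than shut.
Start: joints at [54.832, 16.404, 90.338, -0, 73.258, -8.594], TCP at [301.924, 603.695, 227.025] pointing down, gripper open.
Joint ranges: [-158.93, 158.93], [-51.34, 127.21], [12.03, 142.37], [-87.48, 267.48], [13.55, 161.25], [-162.69, 162.69]. Speed limits (degrees/s): [159.86, 159.86, 180, 180, 180, 180].

INTERFACE

Orientations are given as a 3x3 rotation matrix whose columns are the frame's x, y, z axes.
In Python, from rig import observe, get_image, job_done gives the robot as it stands. The module is installed in compiled form; this text tells all that it offers.
- The arm moves only by the tool drive_tool, never from a script. Its arguments are lists of equal length, an entry for each row: "dp": the shift along the world's x, y, z in mm, a list of three; "twist": the turn about the world's z in degrees; "fingers": the finger opening in mm, from 0 to 85.4. A call has 1 to 10 rows; each row is the pose to reach, as a shift and turn from the pose commanded when the call began; what a row does not reach only later rows make up. A row lasts 1/12 s, in which the tool goes at most 41.7 mm and 7.16 degrees, less where a joint would pass 70% of its speed; a pose out of reach is approached as far as the arm can. A call with a gripper value outside its range is refused whole. The fingers move at their own pace and stop on an object; "grip_force" is the grip in N (left out, the last holds). Time passes only in rows, so rows that repeat a pose let the fingers close. It gives the time, the measured TCP pose, the force, the opening and the grip force at its end, in the units of the state.
- observe(): the state, without advancing time (a new reading comes with each control period).
- get_image(name): name is "scene" or "top" or "wrist"; returns a dict with "img" (384x512x3 uint8, red, green, blue), "camera_matrix" (3x3 intrinsics, pixels), "R" (3x3) and "t" (3): a world point X has camera coordinates R X + t. Camera axes: x right, y down, z forward; pixel columns grow to the right and rows downward; lengths in mm; the calibration is good to about 2 mm. A picture is of the moment at which its call begins. There is no depth.
- job_done(): hands the job in; it is judged then, once.
The state is a dict: "time": time; "joints": joint angles; "joint_velocities": joint speeds; "effort": joint torques, N m; "tool_pos": TCP position; "tcp_rot": TCP orientation; "force": force on the tool from outside, world axes, zero at the start; "moment": the same for the moment, N m; "grip_width": finger opening in mm; "gripper_force": force on a finger pad.
Only numpy, scipy, OpenCV 4.12 (cv2) and the standard library are available. Lean on these libraries where they do the work, as an engineer would, in place of code of your own. Each camera call takes 0.05 s, during which the arm holds its last target. There are 200 camera calls.

TASK

Shut the lid of the orange dry box and slide its bolt all the way into the keeper loop on the lid. Then take the long pin with the red knob out of the wooden block, put it down through the holes of the two black lugs at the front of the box and press it fully home, so that its collar draws the lid shut against the springy rubber seal. Finish like that, still holding the pin and pressing it down so that the lid stays tight shut (I will fit the clip under it); leave the black-knobbed pins in the block and the other things where they are.

Things in the scene. Friction and masses are not known exactly. Their poses are not given: they have to be found in the camera images.
- case: Orange plastic dry box, open at the top, 160 mm deep (x) by 240 mm wide (y), fixed on the table; rim 56 mm high, lid shut 78 mm high. Origin under its centre on the table; x points away from the robot (front at -x, hinge at +x), y along the front to the left, z up. A bolt sits on the left part of its front, black lugs on the right part. Floats and reels lie inside.
- lid (a joint): Hinge angle of the lid: 0 tight shut, grows as it opens upward and backward (1.5 at most). The hinge is stiff enough that the lid stays where it is left (0.5 to 4 N at its front edge moves it). At about 0.03 it meets the rubber seal, which springs it back up to about 0.02 when it is let go; 5 to 10 N down at the lugs squeezes it to 0 and keeps it there.
- lid_hinge (a point): Middle of the hinge axis at the back of the box, 58 mm up; the axis runs along the box's y.
- lid_edge (a point): Middle of the lid's front edge, on its outer (upper) face; turns with the lid. It lies 165 mm from the hinge axis along the lid, and the outer face is 20 mm above the hinge axis (measured square to the lid). The lid is 240 mm wide.
- bolt (a joint): How far the steel bolt has been slid, in m: 0 drawn back, 0.038 fully home. It slides along the box's -y (to the right), with about 2 N of friction, through a keeper loop that hangs from the lid; with the lid down within 0.03 the rod enters freely, thrown while the lid is open, it stands in the loop's way and keeps the lid from shutting.
- bolt_knob (a point): Centre of the bolt's upright black knob, 18 mm in diameter and 20 mm tall, on a 9 mm stem; 88 mm above the table, 20 mm in front of the box's front face. Moves with the bolt.
- lug_hole (a point): On the upright axis of the lug holes, at the top of the lower lug (48 mm above the table, on the box), 24 mm in front of the box's front face; x, y, z as the box. Holes 13 mm in diameter. Lower lug 10 mm thick; the lid's lug, 8 mm thick, lies over it, its top 58 mm above the table when the lid is tight shut. The lugs are 36 mm wide.
- pin: The long pin: steel shank 10 mm thick and 38 mm long with a tapered tip, a collar 24 mm in diameter and 4 mm thick, a 12 mm neck 24 mm long, a red knob 22 mm in diameter and 24 mm tall; 90 mm in all, 60 g. Origin at its tip, z up along the pin. It hangs upright by its collar in one of the three holes of the wooden block.
- pin_knob (a point): Centre of the red knob, on the pin's axis, 78 mm above the tip and 40 mm above the collar's underside.
- pin_tip (a point): The tip of the long pin, on its axis.
- stand: Drilled wooden block 150 x 48 x 42 mm, fixed; origin under its centre. Three upright holes, 50 mm apart along its x axis, 11 mm wide, with a pin in each.
- spare_1_knob (a point): Centre of the black knob (18 mm) of a shorter pin, 64 mm above its tip; stays in the block.
- spare_2_knob (a point): Centre of the black knob (18 mm) of another shorter pin; stays in the block.
- masking_tape: Roll of masking tape lying flat, 104 mm across, 25 mm high; origin under its centre.
- drink_can: Orange drink can, empty, 53 mm across, 134 mm tall; origin under its centre.
- glue_jar: Cream jar of glue with screw cap, 56 mm across, 70 mm tall; origin under its centre.
Things that resemble listed ones, but are neither listed nor needed, are in the scene too. What is shaped like the pin but turquoise is not meant.

How it is judged:
By the outcome, as a careful person would: the job done as asked, in the order asked, and still so for the second after the job is handed in, while the arm keeps its last pose, push and grip.
It also fails if it takes over 66 s, if anything falls off the work surface, if the arm or the gripper's body presses on something with over 40 N, if the wrist force passes 120 N, or if a joint passes its speed limit or range.

## Working session

There is one attempt and no reset: what is moved stays moved. The work goes in short steps, Python scripts to look and compute and a tool call to move; the robot and the scene stay as the last step left them, time stands still between calls to the robot, and variables do not carry over. Pictures are saved under pics/ and viewed, at most 10 in all, crops included, and the job is handed in when it is done.

Besides the shell and the picture viewer there is one more tool, called after "Request:" as a command line: name --pt "numbers of a row" for each row, then --argument value for the rest. drive_tool: Moves the arm, as the interface text tells. Its arguments: {"type":"object","properties":{"dp":{"type":"array","items":{"type":"array","items":{"type":"number"}}},"twist":{"type":"array","items":{"type":"number"}},"fingers":{"type":"array","items":{"type":"number"}},"grip_force":{"type":"number"}},"required":["dp","twist","fingers"]}

```bash
mkdir -p pics && cat > h.py <<'E'
import numpy as np, cv2
from rig import observe, get_image, job_done
def save(n,f):
    d=get_image(n); cv2.imwrite(f,cv2.cvtColor(d['img'],cv2.COLOR_RGB2BGR)); np.savez(f[:-4],**d); return d
def ray(d,u,v):
    r=d['R'].T@np.linalg.inv(d['camera_matrix'])@np.array([u,v,1.]); return -d['R'].T@d['t'],r
def onz(d,u,v,z):
    c,r=ray(d,u,v); return c+r*(z-c[2])/r[2]
def proj(d,X):
    p=d['camera_matrix']@(d['R']@np.array(X,float)+d['t']); return p[:2]/p[2]
def two(d1,p1,d2,p2):
    c1,r1=ray(d1,*p1);c2,r2=ray(d2,*p2)
    s=np.linalg.lstsq(np.c_[r1,-r2],c2-c1,rcond=None)[0]
    a=c1+s[0]*r1;b=c2+s[1]*r2; return (a+b)/2,np.linalg.norm(a-b)
E
python3 - <<'E'
from h import *
a=save('scene','pics/s0.png');b=save('top','pics/t0.png')
for d in(a,b): print(-d['R'].T@d['t'],d['camera_matrix'][0,0])
o=observe();print(o['tcp_rot'],o['force'],o['grip_width'])
for n in('s0','t0'):
    i=cv2.imread(f'pics/{n}.png');cv2.imwrite(f'pics/{n}b.png',cv2.resize(i,(800,600)))
E
```

```text
[  58.08635493 -614.19767587  695.07368279] 407.37350589801844
[ 369.38795229  -14.57656671 1145.28890074] 379.21593588548535
[[-8.94333411e-01  4.47399433e-01 -1.22360225e-03]
 [ 4.47400998e-01  8.94331757e-01 -1.74831235e-03]
 [ 3.12112393e-04 -2.11101502e-03 -9.99997723e-01]] [-0.5535521   0.24318306  0.15603616] 85.6777293647178
```

View pics/s0b.png

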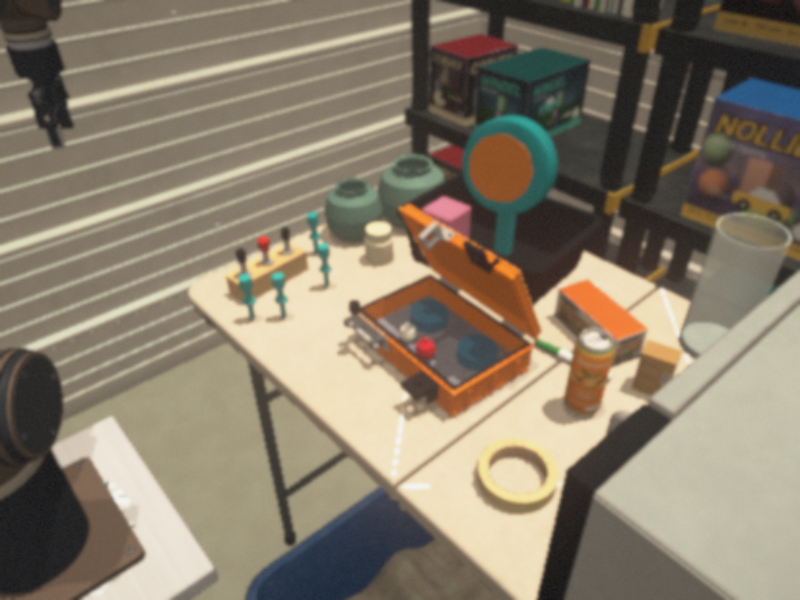

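View pics/t0b.png

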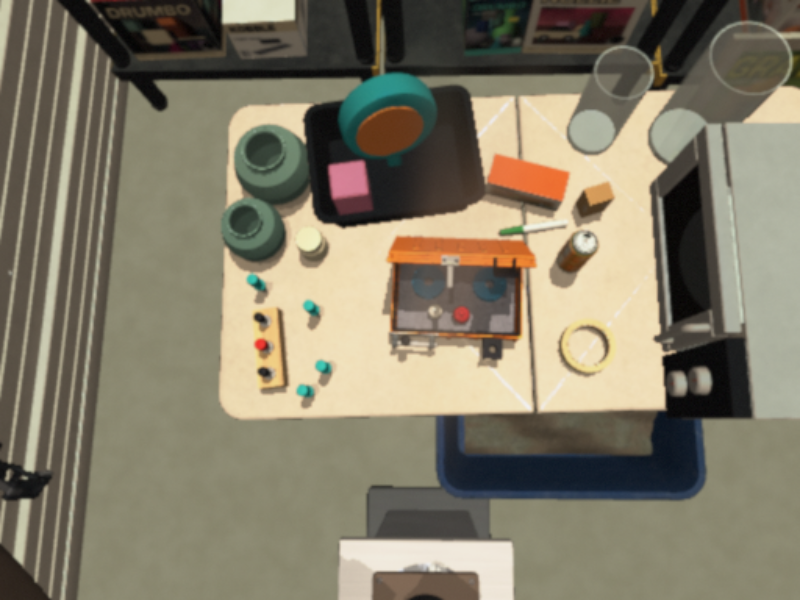

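View crop.

The overview shows the open box at the middle (top view about (455,300) of 800x600), with the bolt front left at (395,342) and the lugs front right at (491,350). The wooden block is at the left, with the red knob in the middle at (262,344).

```bash
python3 - <<'E'
from h import *
i=cv2.imread('pics/t0.png');cv2.imwrite('pics/c1.png',cv2.resize(i[140:235,235:355],None,fx=6,fy=6,interpolation=cv2.INTER_CUBIC))
d=dict(np.load('pics/t0.npz'));s=dict(np.load('pics/s0.npz'))
for n,q in(('t0',d),('s0',s)):
    hsv=cv2.cvtColor(q['img'],cv2.COLOR_RGB2HSV);h,S,v=cv2.split(hsv)
    m=(((h<4)|(h>174))&(S>170)&(v>110)).astype('uint8')
    k,l,st,c=cv2.connectedComponentsWithStats(m)
    for j in range(1,k):
        if st[j,4]>6:print(n,c[j],st[j],onz(q,*c[j],82).round(1))
E
```

```text
t0 [296.8        200.26666667] [295 197   4   7  15] [558.7 -72.5  82. ]
t0 [166.87096774 220.22580645] [164 218   7   6  31] [501.8 296.7  82. ]
s0 [168.20833333 154.125     ] [166 152   5   6  24] [507.7 309.9  82. ]
s0 [272.31746032 221.61904762] [268 218   9   9  63] [ 534.6 -101.7   82. ]
```

View pics/c1.png

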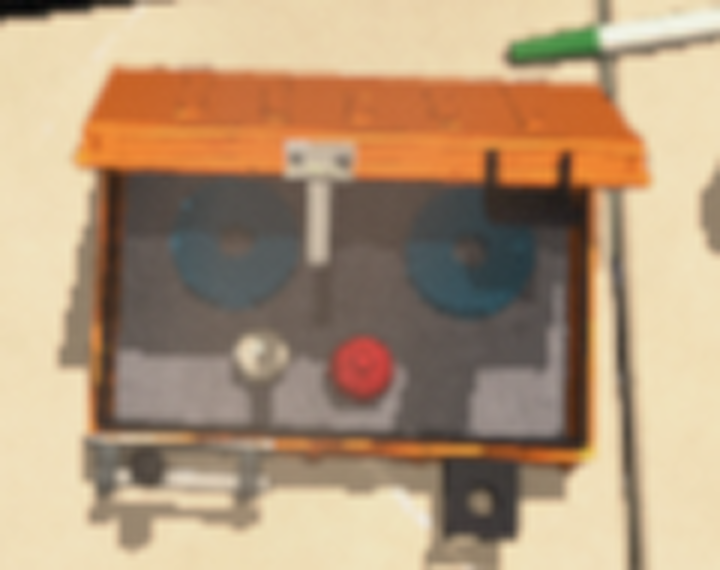

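The crop shows the bolt knob at (147,465), the lug hole at (481,500), front rim corners at (90,437) and (592,457), and the lid's outer front edge from (95,128) to (640,150). The lid is not past vertical.

```bash
python3 - <<'E'
from h import *
d=dict(np.load('pics/t0.npz'));s=dict(np.load('pics/s0.npz'))
f=lambda u,v:(235+u/6,140+v/6)
P=lambda u,v,z:onz(d,*f(u,v),z)
A=P(90,437,56);B=P(592,457,56)
print('rim',A,B,np.linalg.norm(A-B)); y=(A-B)/np.linalg.norm(A-B);th=np.degrees(np.arctan2(-y[0],y[1]));print('yaw',th)
lug=P(481,500,48);kn=P(147,465,98);print('lug',lug,'knob',kn)
# knob scene refine
print('knob scene proj',proj(s,kn)*800/512,'lug',proj(s,lug)*800/512)
yw=np.array([-np.sin(np.radians(th)),np.cos(np.radians(th)),0]);xw=np.array([yw[1],-yw[0],0])
print('lug rel A', (lug-A)@xw,(lug-A)@yw,'knob',(kn-A)@xw,(kn-A)@yw)
C=(A+B)/2+80*xw;C[2]=0;H=C+85*xw;H[2]=58;print('C',C,'H?',H)
for a in np.arange(.8,1.55,.1):
  E=C+80*xw+np.array([0,0,58])+165*(-np.cos(a)*xw+[0,0,np.sin(a)])+20*(np.sin(a)*xw+[0,0,np.cos(a)])
  print(a.round(2),E.round(),((proj(d,E)-[235,140])*6).round(),(proj(s,E+120*yw)*1.5625).round(),(proj(s,E-120*yw)*1.5625).round())
E
```

```text
rim [526.54498572  62.1869089   56.        ] [ 516.63680983 -179.41137261   56.        ] 241.80136802661895
yaw -2.348438526684705
lug [ 496.82890203 -126.65243812   48.        ] knob [507.34768036  32.59703851  98.        ]
knob scene proj [354.20200088 303.11150247] lug [417.46630738 384.21378873]
lug rel A -21.95314828648147 -189.8984041329738 knob -17.96869215063345 -30.351656707974232
C [601.52370659 -61.89035256   0.        ] H? [686.45231595 -65.37335581  58.        ]
0.8 [581. -61. 190.] [357. 266.] [381. 228.] [491. 300.]
0.9 [595. -62. 200.] [359. 230.] [388. 220.] [499. 291.]
1.0 [609. -62. 208.] [361. 192.] [395. 212.] [507. 282.]
1.1 [624. -63. 214.] [362. 153.] [403. 205.] [515. 273.]
1.2 [640. -63. 219.] [364. 114.] [411. 199.] [524. 266.]
1.3 [657. -64. 222.] [366.  74.] [419. 194.] [533. 260.]
1.4 [673. -65. 224.] [367.  36.] [427. 190.] [541. 255.]
1.5 [690. -66. 224.] [368.  -2.] [435. 187.] [550. 250.]
```

Request:
drive_tool --pt "0 0 73" --pt "388 -666 73" --pt "388 -666 73" --pt "388 -666 73" --pt "388 -666 73" --pt "388 -666 73" --pt "388 -666 73" --pt "388 -666 73" --pt "388 -666 73" --pt "388 -666 73" --twist '[0,7,14,21,26.6,26.6,26.6,26.6,26.6,26.6]' --fingers '[0,0,0,0,0,0,0,0,0,0]'

```text
time: 0.93
tool_pos: [490.3, 279.0, 283.5]
tcp_rot: [[-1.0, -0.001, -0.001], [-0.001, 1.0, -0.0], [0.001, -0.0, -1.0]]
force: [1.0, -0.2, 0.4]
grip_width: -0.3
gripper_force: 0.0
```

```bash
python3 - <<'E'
from h import *
d=save('wrist','pics/w1.png');t=dict(np.load('pics/t0.npz'));s=dict(np.load('pics/s0.npz'))
print(-d['R'].T@d['t'],d['R'].round(2).tolist(),observe()['tool_pos'])
h,S,v=cv2.split(cv2.cvtColor(d['img'],cv2.COLOR_RGB2HSV))
m=(((h<5)|(h>172))&(S>150)&(v>80)).astype('uint8')
k,l,st,c=cv2.connectedComponentsWithStats(m)
for j in range(1,k):
    if st[j,4]>30:
        print(c[j],st[j],onz(d,*c[j],88).round(1))
        print(two(d,c[j],t,(166.87,220.2)),two(d,c[j],s,(168.2,154.1)))
E
```

```text
[416.28670451 279.85045731 430.30761075] [[-0.0, 1.0, 0.0], [0.96, 0.0, 0.29], [0.29, 0.0, -0.96]] [494.28457308 273.03150144 283.84990011]
[274.4529148  175.51121076] [266 168  18  16 223] [502.9 299.4  88. ]
(array([504.10320652, 299.21842252,  76.770663  ]), np.float64(3.59199554434916)) (array([502.62230264, 299.37995274,  89.04344805]), np.float64(0.03145119806104181))
[  3.82352941 213.27941176] [  0 204  11  18 136] [548.8 -17.8  88. ]
(array([457.17625664, 214.12277979, 353.98142306]), np.float64(22.009991443296787)) (array([453.83967579, 120.47392683, 222.6397355 ]), np.float64(81.06190820335419))
```

View pics/w1.png

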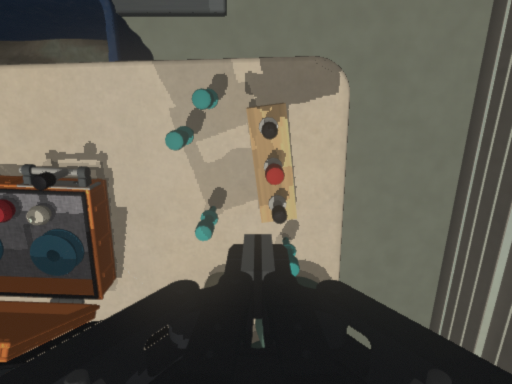

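The wrist view shows the red knob at (274,176), between the black ones at (269,130) and (279,214); that puts the pin near (503,299). Moving on to behind the lid.

Request:
drive_tool --pt "196 -335 16" --pt "196 -335 16" --pt "196 -335 16" --pt "196 -335 16" --pt "196 -335 16" --pt "196 -335 16" --pt "196 -335 16" --pt "196 -335 16" --pt "196 -335 16" --pt "196 -335 16" --twist '[0,0,0,0,0,0,0,0,0,0]' --fingers '[0,0,0,0,0,0,0,0,0,0]'

```text
time: 1.82
tool_pos: [687.5, -59.2, 298.7]
tcp_rot: [[-1.0, 0.004, -0.0], [0.004, 1.0, -0.002], [0.0, -0.002, -1.0]]
force: [-0.6, 0.2, -0.0]
grip_width: -0.1
gripper_force: 0.0
```

Request:
drive_tool --pt "0 0 -30" --pt "0 0 -60" --pt "0 0 -88" --pt "0 0 -88" --twist '[0,0,0,0]' --fingers '[0,0,0,0]'

```text
time: 2.15
tool_pos: [681.8, -52.7, 202.9]
tcp_rot: [[-1.0, -0.0, -0.014], [-0.0, 1.0, 0.004], [0.014, 0.004, -1.0]]
force: [-2.0, -0.1, -2.1]
grip_width: 0.3
gripper_force: 0.0
```

Request:
drive_tool --pt "-22 0 -1" --pt "-43 0 -3" --pt "-56 0 -8" --pt "-69 0 -15" --pt "-81 0 -23" --pt "-92 0 -32" --pt "-102 0 -41" --pt "-111 0 -52" --pt "-119 0 -64" --pt "-125 0 -77" --twist '[0,0,0,0,0,0,0,0,0,0]' --fingers '[0,0,0,0,0,0,0,0,0,0]'

```text
time: 2.98
tool_pos: [561.7, -53.6, 137.3]
tcp_rot: [[-1.0, -0.001, 0.004], [-0.001, 1.0, -0.001], [-0.004, -0.001, -1.0]]
force: [-0.1, 0.7, 1.2]
grip_width: 0.2
gripper_force: 0.6
```

Request:
drive_tool --pt "-4 0 -10" --pt "-6 0 -20" --pt "-8 0 -28" --pt "-9 0 -34" --pt "-9 0 -38" --pt "-9 0 -40" --pt "-9 0 -40" --twist '[0,0,0,0,0,0,0]' --fingers '[0,0,0,0,0,0,0]'

```text
time: 3.57
tool_pos: [552.1, -54.1, 94.4]
tcp_rot: [[-1.0, -0.0, -0.0], [-0.0, 1.0, 0.0], [0.0, 0.0, -1.0]]
force: [-0.1, 0.0, 0.7]
grip_width: -0.3
gripper_force: 0.0
```

```bash
python3 - <<'E'
from h import *
print(observe()['tool_pos'],observe()['force'])
s=save('scene','pics/s2.png');w=save('wrist','pics/w2.png')
a=cv2.resize(s['img'][120:280,200:370],(510,480),interpolation=cv2.INTER_CUBIC);b=cv2.resize(w['img'],(290,218))
o=np.zeros((480,800,3),'uint8');o[:,:510]=a;o[:218,510:]=b
cv2.imwrite('pics/m2.png',o[:,:,::-1])
E
```

```text
[552.07345583 -54.07562368  94.42611879] [-0.09144197  0.02555075  0.67724046]
```

View pics/m2.png

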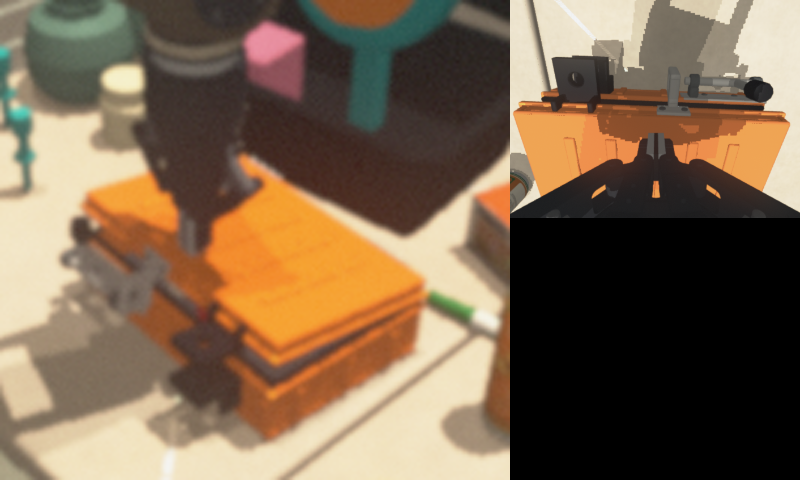

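```bash
python3 - <<'E'
from h import *
s=dict(np.load('pics/s2.npz'));w=dict(np.load('pics/w2.npz'))
o=observe();print(o['tool_pos'],o['joints'])
for z in(77,85,95):print(z,(proj(s,[552,-54,z])-[200,120])*3, proj(w,[552,-54,z])*290/512+[510,0])
print('w lughole r at shut', )
C=np.array([601.5,-61.9,0]);th=np.radians(-2.35);yw=np.array([-np.sin(th),np.cos(th),0]);xw=np.array([yw[1],-yw[0],0])
for a in(0,.02,.06,.1,.14,.2):
  f=lambda r,hh,l:C+80*xw+np.array([0,0,58])+r*(-np.cos(a)*xw+[0,0,np.sin(a)])+hh*(np.sin(a)*xw+[0,0,np.cos(a)])+l*yw
  print(a,[x.round().tolist() for p in((165,20,120),(165,20,-120),(184,0,-65)) for x in((proj(s,f(*p))-[200,120])*3,proj(w,f(*p))*290/512+[510,0])])
E
```

```text
[552.41899853 -54.20509162  95.06465881] [-1.60781209e+01  9.88192580e+00  1.12993583e+02  1.70597244e-03
  5.70876814e+01 -1.06099190e+02]
77 [192.67173096 270.19480562] [654.92751532 130.0742713 ]
85 [192.67511106 262.37501738] [654.89489138 133.47170409]
95 [192.67938452 252.48841859] [654.84977642 138.1699417 ]
w lughole r at shut
0 [[74.0, 218.0], [775.0, 101.0], [265.0, 376.0], [523.0, 91.0], [196.0, 366.0], [588.0, 71.0]]
0.02 [[74.0, 215.0], [777.0, 103.0], [266.0, 373.0], [520.0, 92.0], [196.0, 363.0], [586.0, 71.0]]
0.06 [[75.0, 208.0], [782.0, 106.0], [267.0, 365.0], [515.0, 95.0], [196.0, 355.0], [584.0, 72.0]]
0.1 [[76.0, 201.0], [787.0, 109.0], [269.0, 358.0], [510.0, 98.0], [197.0, 348.0], [581.0, 74.0]]
0.14 [[77.0, 194.0], [792.0, 113.0], [271.0, 350.0], [504.0, 102.0], [198.0, 340.0], [577.0, 76.0]]
0.2 [[79.0, 184.0], [800.0, 121.0], [275.0, 339.0], [495.0, 109.0], [200.0, 328.0], [572.0, 80.0]]
```

The montage shows the lid still about 0.13 open, with the fingertips at crop (193,255). I press down further while watching the force.

Request:
drive_tool --pt "0 0 -4" --pt "0 0 -8" --pt "0 0 -8" --twist '[0,0,0]' --fingers '[0,0,0]'

```text
time: 3.92
tool_pos: [551.7, -54.0, 86.1]
tcp_rot: [[-1.0, -0.0, -0.001], [-0.0, 1.0, 0.0], [0.001, 0.0, -1.0]]
force: [0.1, 0.9, -0.3]
grip_width: 0.3
gripper_force: 0.0
```

```bash
python3 - <<'E'
from h import *
o=observe();print(o['tool_pos'],o['force'])
s=save('scene','pics/s3.png')
for n in('s2','s3'):
    im=cv2.cvtColor(cv2.imread(f'pics/{n}.png'),cv2.COLOR_BGR2GRAY).astype('float32')
    if n=='s2': ref=im[195:260,255:300]
    else:
        r=cv2.matchTemplate(im[185:270,250:305],ref,cv2.TM_CCOEFF_NORMED);print(cv2.minMaxLoc(r))
E
```

```text
[551.6682763 -54.0309643  86.0842355] [ 0.06308938  0.93244734 -0.27202166]
(0.43392786383628845, 0.9546753764152527, (0, 20), (5, 12))
```

Request:
drive_tool --pt "0 0 -4" --pt "0 0 -6" --pt "0 0 -6" --twist '[0,0,0]' --fingers '[0,0,0]'

```text
time: 4.22
tool_pos: [551.7, -54.0, 80.3]
tcp_rot: [[-1.0, -0.0, -0.001], [-0.0, 1.0, 0.0], [0.001, 0.0, -1.0]]
force: [0.7, -0.6, -0.2]
grip_width: 0.1
gripper_force: 0.0
```

```bash
python3 - <<'E'
from h import *
o=observe();print(o['tool_pos'],o['force'])
s=save('scene','pics/s4.png')
a=cv2.resize(s['img'][120:280,200:370],(510,480),interpolation=cv2.INTER_CUBIC)
cv2.imwrite('pics/m4.png',a[:,:,::-1])
E
```

```text
[551.70177705 -54.00497763  80.25203066] [ 0.71802909 -0.6069811  -0.24532158]
```

View pics/m4.png

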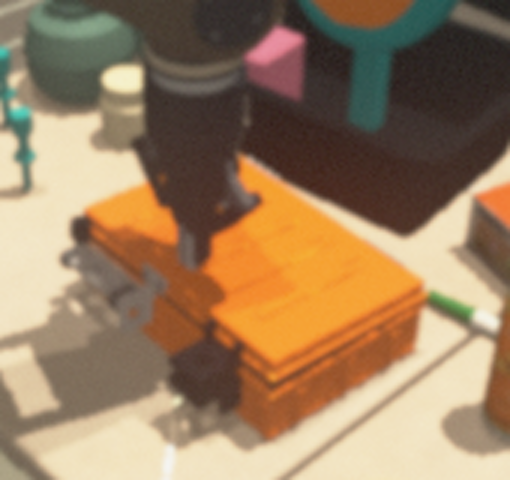

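The lid is down to about 0.06, with the lug at (205,355) and the fingertips at (193,263). I continue down to the seal.

Request:
drive_tool --pt "0 0 -3" --pt "0 0 -4" --pt "0 0 -4" --twist '[0,0,0]' --fingers '[0,0,0]'

```text
time: 4.52
tool_pos: [552.1, -54.1, 76.9]
tcp_rot: [[-1.0, -0.0, 0.0], [-0.0, 1.0, -0.0], [-0.0, -0.0, -1.0]]
force: [-0.8, -0.1, 0.5]
grip_width: 0.2
gripper_force: 0.2
```

Request:
drive_tool --pt "0 0 -2" --pt "0 0 -3" --pt "0 0 -3" --twist '[0,0,0]' --fingers '[0,0,0]'

```text
time: 4.77
tool_pos: [551.8, -54.1, 74.7]
tcp_rot: [[-1.0, -0.001, -0.001], [-0.001, 1.0, -0.0], [0.001, -0.0, -1.0]]
force: [-2.4, 0.3, 5.5]
grip_width: -0.1
gripper_force: 3.1
```

Request:
drive_tool --pt "0 0 -2" --pt "0 0 -2" --twist '[0,0]' --fingers '[0,0]'

```text
time: 4.93
tool_pos: [551.7, -54.1, 73.7]
tcp_rot: [[-1.0, -0.001, -0.002], [-0.001, 1.0, 0.0], [0.002, 0.0, -1.0]]
force: [-6.3, 1.0, 12.0]
grip_width: 0.0
gripper_force: 6.0
```

```bash
python3 - <<'E'
from h import *
o=observe();print(o['tool_pos'],o['force'],o['moment'])
w=dict(np.load('pics/w2.npz'))
for z in(70,77,85,95,100):
  for dx in(-11,0,11): print(z,dx,proj(w,[552+dx,-54,z]).round(),end=' ')
  print()
s=save('scene','pics/s5.png');w=save('wrist','pics/w5.png')
a=cv2.resize(s['img'][160:280,215:345],(433,400),interpolation=cv2.INTER_CUBIC);b=w['img'][60:270,120:487]
o=np.zeros((400,800,3),'uint8');o[:,:433]=a;o[:210,433:]=b
cv2.imwrite('pics/m5.png',o[:,:,::-1])
E
```

```text
[551.7343916  -54.12245977  73.7136515 ] [-6.30222208  1.04776319 11.98681368] [ 0.06805136  1.06426439 -0.01817607]
70 -11 [256. 207.] 70 0 [256. 225.] 70 11 [256. 242.] 
77 -11 [256. 212.] 77 0 [256. 230.] 77 11 [256. 247.] 
85 -11 [256. 217.] 85 0 [256. 236.] 85 11 [256. 254.] 
95 -11 [256. 224.] 95 0 [256. 244.] 95 11 [256. 263.] 
100 -11 [256. 228.] 100 0 [256. 248.] 100 11 [256. 268.]
```

View pics/m5.png

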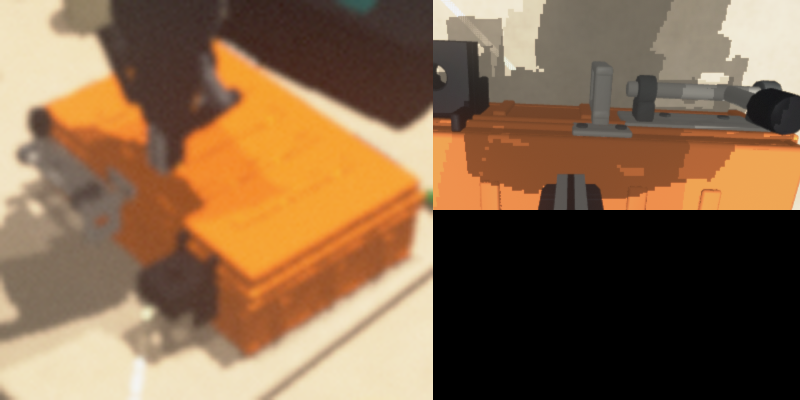

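```bash
python3 - <<'E'
from h import *
w=dict(np.load('pics/w5.npz'));s=dict(np.load('pics/s5.npz'));t0=dict(np.load('pics/t0.npz'))
print(-w['R'].T@w['t'])
for z in(57,70,79,90): print(z,onz(w,256,235,z).round(1))
# box features in w5 : knob top-ish (788+..): montage->raw: u-433+120, v+60
f=lambda u,v:(u-433+120,v+60)
print('knob centre z88',onz(w,*f(787,113),88), 'from top', onz(t0,259.5,217.5,93))
print('lid front corner R', onz(w,*f(436,112),78))
E
```

```text
[477.94622496 -53.30323194 220.61765872]
57 [554.3 -53.9  57. ]
70 [548.2 -53.8  70. ]
79 [544.  -53.8  79. ]
90 [538.9 -53.8  90. ]
knob centre z88 [510.06697512  41.63983783  88.        ] from top [508.00633208  32.82225624  93.        ]
lid front corner R [ 512.16315519 -116.29952678   78.        ]
```

Request:
drive_tool --pt "0 0 30" --pt "0 0 55" --pt "-25 35 55" --pt "-35 75 55" --pt "-43 115 55" --pt "-43 115 55" --pt "-43 115 55" --twist '[0,0,0,0,0,0,0]' --fingers '[0,0,0,0,0,0,0]'

```text
time: 5.62
tool_pos: [508.2, 62.8, 126.6]
tcp_rot: [[-1.0, -0.004, -0.0], [-0.004, 1.0, -0.0], [0.0, -0.0, -1.0]]
force: [0.6, -0.9, 0.5]
grip_width: 0.3
gripper_force: 0.0
```

```bash
python3 - <<'E'
from h import *
o=observe();print(o['tool_pos'],o['force'])
w=save('wrist','pics/w6.png');s=save('scene','pics/s6.png');t=save('top','pics/t6.png')
o=np.zeros((600,800,3),'uint8');o[:288,:384]=w['img'][0:288,0:384];o[:300,400:]=cv2.resize(s['img'][150:270,205:365],(400,300),interpolation=cv2.INTER_CUBIC);o[300:,400:]=cv2.resize(t['img'][150:240,235:355],(400,300),interpolation=cv2.INTER_CUBIC)
cv2.imwrite('pics/m6.png',o[:,:,::-1])
E
```

```text
[508.19338571  62.82927314 126.56962491] [ 0.57573081 -0.91103711  0.50323761]
```

View pics/m6.png

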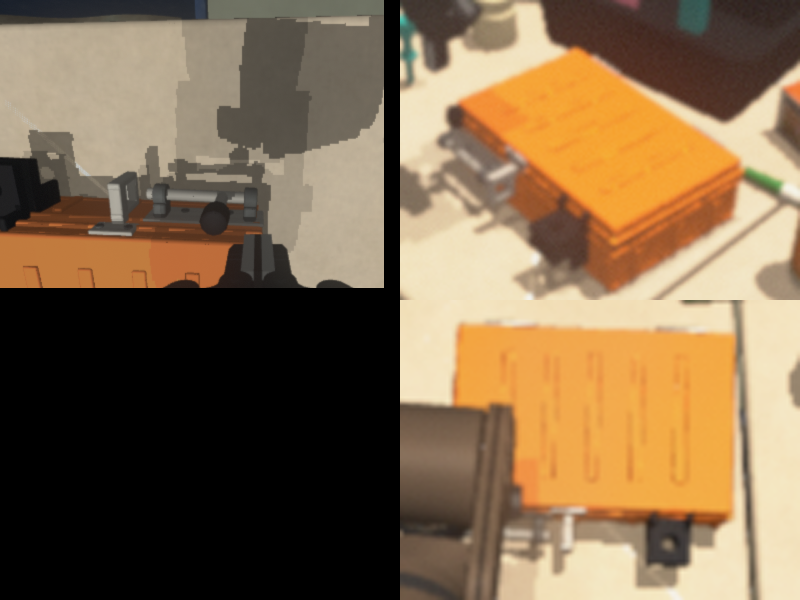

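Lid shut. The bolt knob is at (214,219) in the wrist view with the finger tips at (258,236); in the scene crop it is at (456,117).

```bash
python3 - <<'E'
from h import *
w=dict(np.load('pics/w6.npz'));s=dict(np.load('pics/s6.npz'));t=dict(np.load('pics/t0.npz'));t6=dict(np.load('pics/t6.npz'))
print(-w['R'].T@w['t'])
for z in (88,93,98): print(z,onz(w,214,219,z).round(1))
print(two(w,(214,219),s,(227.4,196.8)),two(w,(214,219),t,(259.5,217.5)))
print('tip',[onz(w,258,236,z).round(1).tolist() for z in(110,120,131)])
print('lughole top',onz(t6,235+(668-400)/3.333,150+(544-300)/3.333,61))
E
```

```text
[434.11883604  63.39865537 273.34004276]
88 [509.9  36.1  88. ]
93 [507.9  36.8  93. ]
98 [505.8  37.6  98. ]
(array([510.96387093,  35.73086604,  85.68679584]), np.float64(0.15400168812893622)) (array([509.90221916,  34.46998881,  85.68481131]), np.float64(3.20890679858446))
tip [[511.3, 64.2, 110.0], [506.6, 64.2, 120.0], [501.4, 64.1, 131.0]]
lughole top [ 495.68127214 -126.0209151    61.        ]
```

Request:
drive_tool --pt "2 9 0" --pt "2 9 -20" --pt "2 9 -40" --pt "2 9 -40" --twist '[0,0,0,0]' --fingers '[0,0,0,0]'

```text
time: 6.1
tool_pos: [508.5, 69.5, 83.0]
tcp_rot: [[-1.0, 0.001, -0.007], [0.001, 1.0, 0.001], [0.007, 0.001, -1.0]]
force: [-0.8, 0.1, 0.0]
grip_width: -0.1
gripper_force: 0.0
```

```bash
python3 - <<'E'
from h import *
o=observe();print(o['tool_pos'],o['force'])
w=save('wrist','pics/w7.png');s=save('scene','pics/s7.png')
o=np.zeros((450,800,3),'uint8');o[:300,:400]=cv2.resize(w['img'][130:280,120:320],(400,300));o[:450,400:]=cv2.resize(s['img'][150:240,190:270],(400,450),interpolation=cv2.INTER_CUBIC)
cv2.imwrite('pics/m7.png',o[:,:,::-1])
for z in(70,80,92,100): print(z,(proj(s,[510,72,z])-[190,150])*5+[400,0])
E
```

```text
[508.51218887  69.50111518  83.04258711] [-0.84981848  0.12122576  0.03072884]
70 [543.40596683 226.4079965 ]
80 [542.0544728  210.58730718]
92 [540.41124643 191.35157748]
100 [539.30253693 178.37294189]
```

View pics/m7.png

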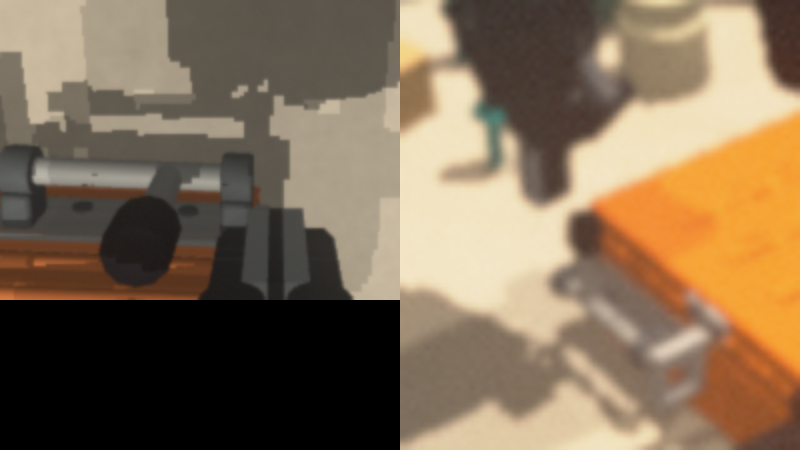

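The wrist crop shows the knob at (143,240), just right of the fingertips at (275,210). In the scene crop the tips are at (545,205), about z 83, level with the knob, so I push along -y.

Request:
drive_tool --pt "1 -5 -1" --pt "1 -13 -1" --pt "1 -21 -1" --pt "0 -28 -1" --pt "0 -34 -1" --pt "0 -40 -1" --pt "0 -45 -1" --pt "0 -45 -1" --twist '[0,0,0,0,0,0,0,0]' --fingers '[0,0,0,0,0,0,0,0]'

```text
time: 6.87
tool_pos: [511.8, 23.5, 87.1]
tcp_rot: [[-1.0, 0.0, 0.002], [0.0, 1.0, -0.001], [-0.002, -0.001, -1.0]]
force: [-0.1, -0.9, 5.7]
grip_width: -0.2
gripper_force: 3.1
```

Request:
drive_tool --pt "0 -3 0" --pt "0 -5 0" --pt "0 -5 0" --twist '[0,0,0]' --fingers '[0,0,0]'

```text
time: 7.12
tool_pos: [511.7, 19.6, 87.1]
tcp_rot: [[-1.0, 0.0, 0.001], [0.0, 1.0, 0.001], [-0.001, 0.001, -1.0]]
force: [0.1, 2.7, 6.3]
grip_width: -0.3
gripper_force: 3.9
```

Request:
drive_tool --pt "0 0 15" --pt "0 20 35" --pt "0 50 45" --pt "0 50 45" --twist '[0,0,0,0]' --fingers '[0,0,0,0]'

```text
time: 7.45
tool_pos: [511.9, 72.0, 133.2]
tcp_rot: [[-1.0, -0.003, 0.003], [-0.003, 1.0, 0.0], [-0.003, 0.0, -1.0]]
force: [-0.0, -0.1, -0.0]
grip_width: -0.0
gripper_force: 0.0
```

```bash
python3 - <<'E'
from h import *
o=observe();print(o['tool_pos'],o['force'])
w=save('wrist','pics/w8.png');s=save('scene','pics/s8.png');w6=dict(np.load('pics/w6.npz'));s7=dict(np.load('pics/s7.npz'))
for q in(w6,w):
    g=q['img'].max(2); m=(g<45).astype('uint8'); m[230:]=0
    k,l,st,c=cv2.connectedComponentsWithStats(m)
    for j in range(1,k):
        if st[j,4]>150: print(c[j].round(1),st[j],onz(q,*c[j],88).round(1))
for q in(s7,s):
    g=q['img'].max(2)[185:215,215:250]; print([(proj(q,[510-.041*e,36-e,88])).round(1).tolist() for e in(0,20,38)]); m=(g<75).astype('uint8')
    k,l,st,c=cv2.connectedComponentsWithStats(m)
    for j in range(1,k):
        if st[j,4]>5: print(c[j]+[215,185],st[j])
E
```

```text
[511.85606177  72.04033508 133.16044527] [-0.04570163 -0.08067617 -0.01864845]
[32.7  6.3] [  0   0  92  17 926] [389.9 -54.9  88. ]
[ 23.  190.8] [   0  158   60   72 2949] [491.6 -82.   88. ]
[217.4 211.1] [200 202  31  28 322] [504.5  38.4  88. ]
[26.2  5.8] [  0   0  66  15 667] [391.9 -52.8  88. ]
[ 20.2 183.2] [   0  152   54   70 2382] [492.1 -78.5  88. ]
[159.4 200.1] [142 191  29  25 293] [503.3   9.4  88. ]
[[226.9, 196.2], [231.7, 200.1], [236.1, 203.8]]
[[226.9, 196.2], [231.7, 200.1], [236.1, 203.8]]
```

Request:
drive_tool --pt "-2 -36 0" --pt "-2 -36 -27" --pt "-2 -36 -54" --pt "-2 -36 -54" --pt "-2 -36 -54" --twist '[0,0,0,0,0]' --fingers '[0,0,0,0,0]'

```text
time: 7.97
tool_pos: [506.6, 33.2, 74.4]
tcp_rot: [[-1.0, 0.001, -0.007], [0.001, 1.0, 0.0], [0.007, 0.0, -1.0]]
force: [0.5, 0.5, 0.9]
grip_width: -0.4
gripper_force: 0.0
```

Request:
drive_tool --pt "0 -4 0" --pt "0 -8 0" --pt "0 -12 0" --pt "0 -16 0" --pt "0 -16 0" --twist '[0,0,0,0,0]' --fingers '[0,0,0,0,0]'

```text
time: 8.38
tool_pos: [509.7, 24.9, 78.3]
tcp_rot: [[-1.0, 0.007, 0.003], [0.007, 1.0, 0.017], [-0.003, 0.017, -1.0]]
force: [1.6, 26.8, 0.5]
grip_width: -0.1
gripper_force: 13.2
```

Request:
drive_tool --pt "0 14 0" --pt "0 40 30" --pt "2 62 55" --pt "2 62 55" --twist '[0,0,0,0]' --fingers '[0,0,0,0]'

```text
time: 8.72
tool_pos: [515.5, 82.3, 139.3]
tcp_rot: [[-1.0, -0.004, 0.013], [-0.004, 1.0, 0.0], [-0.013, 0.0, -1.0]]
force: [0.6, 0.3, 1.5]
grip_width: -0.1
gripper_force: 0.0
```

```bash
python3 - <<'E'
from h import *
o=observe();print(o['tool_pos'],o['force'])
q=save('wrist','pics/w9.png')
g=q['img'].max(2); m=(g<45).astype('uint8'); m[230:]=0
k,l,st,c=cv2.connectedComponentsWithStats(m)
for j in range(1,k):
        if st[j,4]>150: print(c[j].round(1),st[j],onz(q,*c[j],88).round(1))
E
```

```text
[515.53219442  82.34486291 139.33296505] [0.57760039 0.30374093 1.50713814]
[21.7  3.8] [  0   0  51  10 365] [394.  -48.2  88. ]
[ 17.  174.8] [   0  145   45   59 1767] [492.4 -73.7  88. ]
[146.4 191.6] [129 182  28  26 294] [503.6   9.6  88. ]
```

Request:
drive_tool --pt "0 -40 15" --pt "0 -76 15" --pt "0 -76 15" --pt "0 -76 15" --twist '[0,0,0,0]' --fingers '[0,0,0,0]'

```text
time: 9.1
tool_pos: [511.1, 1.8, 147.2]
tcp_rot: [[-1.0, 0.003, 0.001], [0.003, 1.0, -0.0], [-0.001, -0.0, -1.0]]
force: [-0.2, 0.2, 0.4]
grip_width: 0.2
gripper_force: 0.0
```

```bash
python3 - <<'E'
from h import *
o=observe();print(o['tool_pos'],o['force'])
q=save('wrist','pics/w10.png');s=save('scene','pics/s10.png')
print(-q['R'].T@q['t'])
g=q['img'].max(2); m=(g<45).astype('uint8'); m[235:]=0
k,l,st,c=cv2.connectedComponentsWithStats(m)
for j in range(1,k):
        if st[j,4]>150: print(c[j].round(1),st[j],onz(q,*c[j],90).round(1))
g=s['img'].max(2)
print([(proj(s,[510-.041*e,36-e,88])).round(1).tolist() for e in(28,38)])
print(g[192:214,222:248])
E
```

```text
[511.05176715   1.77036828 147.19502195] [-0.21035088  0.24417163  0.41435549]
[436.84974294   2.95197022 293.87233871]
[20.4  6.7] [  0   0  64  17 586] [ 387.6 -134.    90. ]
[102.  184.3] [  61  151   77   65 2020] [ 494.5 -102.9   90. ]
[261.9 197.6] [249 187  25  22 380] [504.4   5.9  90. ]
[[233.6, 201.7], [236.1, 203.8]]
[[242 242 242 242 240 230 209 204 223 235 242 243 244 244 244 244 244 244
  244 244 244 244 242 242 241 241]
 [242 242 242 240 237 224 198 180 193 218 234 240 243 244 244 244 244 244
  244 244 244 243 241 240 241 242]
 [242 242 241 238 232 222 203 176 170 185 212 231 239 242 243 244 244 244
  244 244 244 243 241 240 240 241]
 [242 241 241 239 232 222 207 177 158 162 177 205 227 238 242 243 244 244
  244 244 244 244 243 241 241 240]
 [242 242 241 239 232 220 198 171 158 156 157 170 196 222 236 240 243 244
  244 244 244 244 243 243 243 242]
 [241 242 241 238 228 212 180 158 158 155 143 141 152 179 213 230 240 243
  244 244 244 244 244 244 243 244]
 [241 241 240 234 217 187 160 147 149 146 125 113 115 134 161 200 228 240
  243 244 243 244 244 244 244 244]
 [242 2
[... 928 characters left out ...]
24 136 140
  155 158 158 154 155 159 168 189]
 [141 138 155 181 198 187 161 138 125 116 111 112 115 119 123 128 135 140
  144 148 147 150 157 159 161 168]
 [197 195 208 224 229 218 180 149 134 120 116 118 124 126 123 126 130 135
  139 141 141 146 156 162 163 163]
 [233 231 235 238 238 224 189 162 151 138 126 124 129 128 126 123 128 129
  135 137 140 143 149 161 159 149]
 [240 239 240 240 238 224 193 175 173 162 147 133 130 127 124 124 123 126
  128 133 137 141 144 145 147 136]
 [241 240 238 237 232 215 183 175 181 179 164 145 132 127 125 125 126 123
  124 126 132 137 139 139 138 129]
 [238 234 228 224 213 189 166 160 169 168 161 141 133 128 129 127 125 124
  124 124 124 128 136 139 140 136]]
```

```bash
python3 - <<'E'
from h import *
q=dict(np.load('pics/w10.npz'));w6=dict(np.load('pics/w6.npz'));s=dict(np.load('pics/s10.npz'))
print(q['camera_matrix'][0,0])
o=np.zeros((600,800,3),'uint8')
o[:300,:800]=cv2.resize(q['img'][160:250,140:380],(800,300),interpolation=cv2.INTER_CUBIC)
o[300:,:400]=cv2.resize(w6['img'][150:250,90:290],(400,300)) [:300]
o[300:,400:]=cv2.resize(s['img'][180:255,215:315],(400,300),interpolation=cv2.INTER_CUBIC)
cv2.imwrite('pics/m10.png',o[:,:,::-1])
w7=dict(np.load('pics/w7.npz'))
for n,d,u in(('w6',w6,(214,160,250,122)),('w7',w7,(191,130,239))):
    print(n,[[onz(d,x,205,z).round()[1] for z in(68,80,95)] for x in u])
E
```

```text
311.43275091536276
w6 [[np.float64(34.0), np.float64(35.0), np.float64(37.0)], [np.float64(-4.0), np.float64(-0.0), np.float64(5.0)], [np.float64(59.0), np.float64(59.0), np.float64(59.0)], [np.float64(-31.0), np.float64(-25.0), np.float64(-18.0)]]
w7 [[np.float64(34.0), np.float64(37.0), np.float64(40.0)], [np.float64(0.0), np.float64(5.0), np.float64(12.0)], [np.float64(60.0), np.float64(61.0), np.float64(62.0)]]
```

View pics/m10.png

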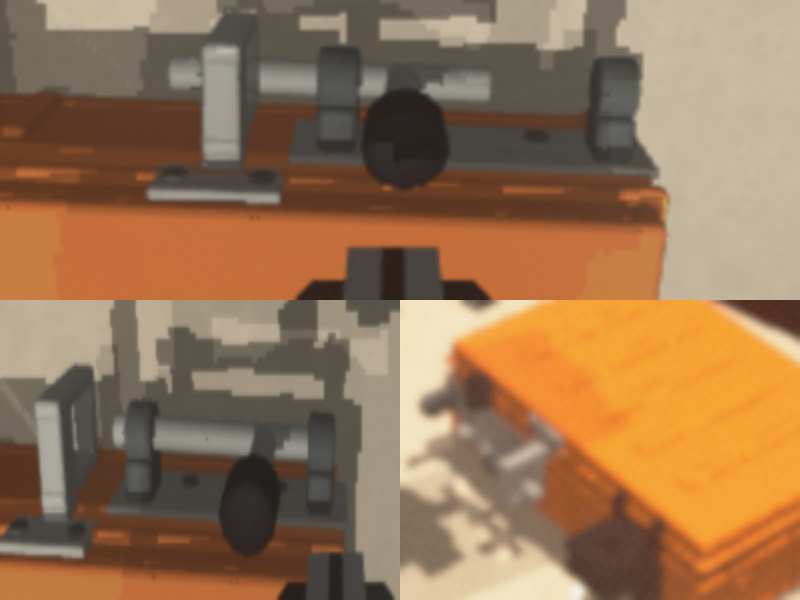

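The final picture shows the rod already through the keeper loop, but the knob at (405,140) is still about 8 mm short of the right post at (340,100). Next I check the fingertip height numerically.

```bash
python3 - <<'E'
from h import *
w=dict(np.load('pics/w7.npz'));s=dict(np.load('pics/s7.npz'))
for p in((219,191),(218,190),(220,190)):print(two(w,(258.5,234),s,p))
s2=dict(np.load('pics/s2.npz'));w2=dict(np.load('pics/w2.npz'));print('s2',two(w2,(256.5,235),s2,(264.5,205)))
# static checks: triangulate block top corner/red knob etc wrist vs scene in w1
w5=dict(np.load('pics/w5.npz'));s5=dict(np.load('pics/s5.npz'));w6=dict(np.load('pics/w6.npz'));w10=dict(np.load('pics/w10.npz'))
# keeper loop post top in w10/w6, wrist pair
print('keeper corner wrist pair',two(w10,(140+205/3.333,160+46/3.333),w6,(90+40/2,150+(403-300)/3)))
print('right post top',two(w10,(140+320/3.333,160+50/3.333),w6,(90+128/2,150+(405-300)/3)))
print('left post',two(w10,(140+640/3.333,160+65/3.333),w6,(90+333/2,150+(415-300)/3)))
print('rod end/keeper base R bolt',two(w10,(140+175/3.333,160+173/3.333),w6,(90+18/2,150+(524-300)/3)))
print('knob',two(w10,(140+405/3.333,160+140/3.333),s5,(233.5,202)))
E
```

```text
(array([506.78337291,  70.1976082 ,  83.31323096]), np.float64(7.83429479465711))
(array([504.42398451,  70.24769212,  87.7800169 ]), np.float64(7.231141419839652))
(array([507.91018942,  69.7739694 ,  84.89296188]), np.float64(11.298654985548543))
s2 (array([550.34031083, -54.25778455,  92.1805354 ]), np.float64(4.015507976653572))
keeper corner wrist pair (array([494.30761155, -39.8113011 ,  62.57741153]), np.float64(0.24029222136578413))
right post top (array([499.50588524, -14.66228499,  45.87410795]), np.float64(0.1568931989848753))
left post (array([501.65171733,  63.28350278,  49.52827117]), np.float64(1.6655351858038205))
rod end/keeper base R bolt (array([521.10027981, -46.46386804,  72.69658791]), np.float64(0.5536497806271985))
knob (array([507.3438363 ,   5.83491276,  89.4886627 ]), np.float64(0.8848376498344512))
```

Request:
drive_tool --pt "-4 20 0" --pt "-7 40 0" --pt "-7 40 -30" --pt "-7 40 -60" --pt "-7 40 -64" --pt "-7 40 -64" --twist '[0,0,0,0,0,0]' --fingers '[0,0,0,0,0,0]'

```text
time: 9.7
tool_pos: [501.5, 45.0, 80.3]
tcp_rot: [[-1.0, -0.002, -0.007], [-0.002, 1.0, 0.001], [0.007, 0.001, -1.0]]
force: [0.1, 0.2, -0.6]
grip_width: 0.1
gripper_force: 0.0
```

Request:
drive_tool --pt "0 -5 0" --pt "0 -10 0" --pt "0 -10 0" --twist '[0,0,0]' --fingers '[0,0,0]'

```text
time: 9.95
tool_pos: [505.6, 32.9, 84.9]
tcp_rot: [[-1.0, 0.0, 0.004], [0.0, 1.0, -0.001], [-0.004, -0.001, -1.0]]
force: [0.5, -0.6, -0.4]
grip_width: 0.2
gripper_force: 0.0
```

Request:
drive_tool --pt "0 -3 0" --pt "0 -5 0" --pt "0 -5 0" --twist '[0,0,0]' --fingers '[0,0,0]'

```text
time: 10.2
tool_pos: [504.4, 28.3, 83.6]
tcp_rot: [[-1.0, 0.0, 0.001], [0.0, 1.0, -0.0], [-0.001, -0.0, -1.0]]
force: [0.6, 0.5, -0.3]
grip_width: 0.2
gripper_force: 0.0
```

Request:
drive_tool --pt "0 -2 0" --pt "0 -3 0" --pt "0 -3 0" --twist '[0,0,0]' --fingers '[0,0,0]'

```text
time: 10.45
tool_pos: [504.1, 26.0, 83.0]
tcp_rot: [[-1.0, -0.0, 0.0], [-0.0, 1.0, 0.001], [-0.0, 0.001, -1.0]]
force: [0.1, 0.9, -0.0]
grip_width: -0.1
gripper_force: 0.6
```

Request:
drive_tool --pt "0 -2 0" --pt "0 -3 0" --pt "0 -3 0" --twist '[0,0,0]' --fingers '[0,0,0]'

```text
time: 10.7
tool_pos: [504.1, 25.1, 83.0]
tcp_rot: [[-1.0, 0.001, 0.0], [0.001, 1.0, 0.005], [-0.0, 0.005, -1.0]]
force: [0.6, 7.8, 1.5]
grip_width: 0.1
gripper_force: 4.2
```

Request:
drive_tool --pt "0 -2 0" --pt "0 -2 0" --twist '[0,0]' --fingers '[0,0]'

```text
time: 10.87
tool_pos: [504.0, 24.6, 83.0]
tcp_rot: [[-1.0, 0.002, 0.0], [0.002, 1.0, 0.009], [-0.0, 0.009, -1.0]]
force: [1.2, 13.9, 1.8]
grip_width: 0.0
gripper_force: 6.7
```

```bash
python3 - <<'E'
from h import *
w6=dict(np.load('pics/w6.npz'));w=dict(np.load('pics/w10.npz'))
for n,d,P in(('w6 rodR,stem,rpostL,rpostR,lpostR',w6,((148,194),(222.5,197),(152,190),(169,190),(257,193))),('w10 rodR,stem,rodL,rpostL,rpostR,lpostL',w,((191,181.6),(261.5,184),(287,185),(235,180),(248,180),(317,183)))):
    print(n,[[onz(d,*p,z)[:2].round(1).tolist() for z in(35,42,50)] for p in P])
E
```

```text
w6 rodR,stem,rpostL,rpostR,lpostR [[[510.3, -23.9], [508.0, -21.3], [505.5, -18.4]], [[512.5, 35.8], [510.2, 36.6], [507.6, 37.6]], [[506.9, -20.4], [504.7, -17.9], [502.3, -15.1]], [[506.8, -6.8], [504.7, -4.7], [502.2, -2.4]], [[509.0, 63.6], [506.8, 63.6], [504.3, 63.6]]]
w10 rodR,stem,rodL,rpostL,rpostR,lpostL [[[507.9, -54.4], [506.0, -52.8], [503.8, -51.0]], [[510.2, 6.4], [508.3, 6.3], [506.0, 6.2]], [[511.2, 28.4], [509.2, 27.7], [506.9, 27.0]], [[506.6, -16.4], [504.7, -15.9], [502.6, -15.3]], [[506.6, -5.2], [504.7, -5.0], [502.6, -4.8]], [[509.5, 54.3], [507.5, 52.9], [505.3, 51.3]]]
```

Request:
drive_tool --pt "0 12 0" --pt "0 12 30" --pt "20 -20 40" --pt "46 -58 40" --pt "46 -58 40" --pt "46 -58 20" --pt "46 -58 0" --pt "46 -58 0" --twist '[0,0,0,0,0,0,0,0]' --fingers '[0,0,0,0,0,0,0,0]'

```text
time: 11.53
tool_pos: [546.7, -36.6, 78.5]
tcp_rot: [[-1.0, -0.0, -0.009], [-0.0, 1.0, 0.001], [0.009, 0.001, -1.0]]
force: [-0.9, 0.2, -0.7]
grip_width: 0.1
gripper_force: 0.0
```

Request:
drive_tool --pt "0 0 -3" --pt "0 0 -5" --pt "0 0 -5" --twist '[0,0,0]' --fingers '[0,0,0]'

```text
time: 11.78
tool_pos: [550.3, -37.0, 78.5]
tcp_rot: [[-1.0, -0.001, 0.001], [-0.001, 1.0, -0.0], [-0.001, -0.0, -1.0]]
force: [0.2, -0.8, -0.0]
grip_width: -0.4
gripper_force: 0.0
```

```bash
cat >> h.py <<'E'
def corner(d,ref='pics/s5.npz'):
    g=lambda q:cv2.cvtColor(q['img'],cv2.COLOR_RGB2GRAY).astype('float32')
    a=g(dict(np.load(ref)));b=g(d)
    T=a[228:262,272:318]; r=cv2.matchTemplate(b[218:272,264:326],T,cv2.TM_CCOEFF_NORMED)
    _,m,_,(x,y)=cv2.minMaxLoc(r)
    f=lambda l,c,h:0.5*(l-h)/(l-2*c+h)
    dy=f(r[y-1,x],r[y,x],r[y+1,x]) if 0<y<r.shape[0]-1 else 0
    return round(x-8,2),round(float(y-10+dy),2),round(m,3)
E
python3 - <<'E'
from h import *
o=observe();print(o['tool_pos'],o['force'])
for n in('s2','s3','s4','s5','s6','s7','s8','s10'): print(n,corner(dict(np.load(f'pics/{n}.npz'))))
print('now',corner(save('scene','pics/s11.png')))
E
```

```text
[550.34588484 -36.9861372   78.48794143] [ 0.24952097 -0.75298448 -0.0475311 ]
s2 (5, -4.14, 0.823)
s3 (2, -2.97, 0.899)
s4 (1, -1.53, 0.964)
s5 (0, -0.01, 1.0)
s6 (1, -0.98, 0.985)
s7 (1, -0.98, 0.986)
s8 (1, -0.98, 0.985)
s10 (1, -0.97, 0.986)
now (1, -0.98, 0.987)
```

Numerically the lid sits about 0.02 up after release, as described. The bolt stops hard at 14–27 N with the rod well through the loop, so it is home (it did not start fully drawn). Next is the pin.

Request:
drive_tool --pt "0 0 40" --pt "0 30 80" --pt "-20 70 110" --pt "-47 336 110" --pt "-47 336 110" --pt "-47 336 110" --pt "-47 336 110" --pt "-47 336 110" --pt "-47 336 110" --pt "-47 336 110" --twist '[0,0,0,0,0,0,0,0,0,0]' --fingers '[0,0,0,50,50,50,50,50,50,50]'

```text
time: 12.67
tool_pos: [502.4, 302.1, 189.6]
tcp_rot: [[-1.0, -0.002, 0.002], [-0.002, 1.0, 0.001], [-0.002, 0.001, -1.0]]
force: [0.7, 0.8, 0.1]
grip_width: 49.8
gripper_force: 0.0
```

Request:
drive_tool --pt "0 0 0" --pt "0 0 0" --pt "0 0 0" --twist '[0,0,0]' --fingers '[50,50,50]'

```text
time: 12.92
tool_pos: [503.1, 298.9, 188.5]
tcp_rot: [[-1.0, -0.001, 0.001], [-0.001, 1.0, -0.0], [-0.001, -0.0, -1.0]]
force: [0.4, -0.0, 0.4]
grip_width: 50.2
gripper_force: 0.0
```

```bash
cat >> h.py <<'E'
def red(d):
    h,S,v=cv2.split(cv2.cvtColor(d['img'],cv2.COLOR_RGB2HSV))
    m=(((h<5)|(h>172))&(S>150)&(v>60)).astype('uint8')
    k,l,st,c=cv2.connectedComponentsWithStats(m)
    return [(c[j].round(1),st[j].tolist()) for j in range(1,k) if st[j,4]>30]
E
python3 - <<'E'
from h import *
o=observe();print(o['tool_pos'],o['grip_width'])
d=save('wrist','pics/w12.png');print(-d['R'].T@d['t'])
for c,st in red(d): print(c,st,[onz(d,*c,z).round(1).tolist() for z in(82,88,94)])
print('bolt knob ok; lid',corner(save('scene','pics/s12.png')))
E
```

```text
[503.05828733 298.93812344 188.50848359] 50.20663194473164
[428.80798639 299.74914435 335.17447361]
[256.5 188.7] [245, 178, 24, 23, 437] [[504.8, 299.2, 82.0], [503.0, 299.2, 88.0], [501.2, 299.3, 94.0]]
bolt knob ok; lid (1, -0.97, 0.986)
```

Request:
drive_tool --pt "0 0 -30" --pt "0 0 -60" --pt "0 0 -85" --pt "0 0 -100" --pt "0 0 -112" --pt "0 0 -118" --pt "0 0 -118" --pt "0 0 -118" --twist '[0,0,0,0,0,0,0,0]' --fingers '[50,50,50,50,50,50,50,50]'

```text
time: 13.68
tool_pos: [503.7, 298.7, 70.6]
tcp_rot: [[-1.0, 0.0, 0.001], [0.0, 1.0, 0.0], [-0.001, 0.0, -1.0]]
force: [-0.3, -0.0, 0.5]
grip_width: 50.1
gripper_force: 0.0
```

```bash
python3 - <<'E'
from h import *
o=observe();print(o['tool_pos'],o['grip_width'],o['force'])
d=save('wrist','pics/w13.png');print(-d['R'].T@d['t'])
for c,st in red(d): print(c,st,[onz(d,*c,z).round(1).tolist() for z in(82,88,94)])
s=save('scene','pics/s13.png');print(red(s)[:3])
g=d['img'].max(2);print('tip rows L/R dark', [(u,[int(x) for x in g[150:260:10,u]]) for u in (205,215,225,290,300,310)])
E
```

```text
[503.74912797 298.68533954  70.6347138 ] 50.054452863855616 [-0.31316129 -0.02000972  0.49796991]
[429.52138923 299.53830508 217.31359168]
[258.3 260.6] [237, 244, 41, 38, 985] [[506.9, 300.1, 82.0], [503.4, 300.1, 88.0], [500.0, 300.1, 94.0]]
[(array([303.1,  29. ]), [282, 24, 43, 12, 290]), (array([288.5,  98.8]), [280, 94, 15, 12, 107])]
tip rows L/R dark [(205, [177, 108, 100, 172, 176, 173, 173, 178, 175, 54, 50]), (215, [98, 96, 95, 95, 96, 98, 133, 169, 173, 172, 173]), (225, [41, 41, 100, 101, 101, 100, 97, 95, 179, 173, 175]), (290, [120, 107, 108, 107, 107, 105, 105, 133, 192, 193, 194]), (300, [123, 118, 120, 96, 173, 170, 114, 168, 100, 101, 115]), (310, [124, 119, 122, 123, 146, 173, 174, 176, 178, 52, 52])]
```

Request:
drive_tool --pt "0 0 -6" --pt "0 0 -12" --pt "0 0 -12" --twist '[0,0,0]' --fingers '[50,50,50]'

```text
time: 14.03
tool_pos: [502.2, 298.7, 56.8]
tcp_rot: [[-1.0, -0.001, -0.002], [-0.001, 1.0, -0.001], [0.002, -0.001, -1.0]]
force: [-0.5, -0.1, -0.1]
grip_width: 49.8
gripper_force: 0.0
```

Request:
drive_tool --pt "0 0 0" --pt "0 0 0" --pt "0 0 0" --pt "0 0 0" --pt "0 0 0" --pt "0 0 0" --twist '[0,0,0,0,0,0]' --fingers '[30,20,10,5,5,5]' --grip_force 60

```text
time: 14.53
tool_pos: [503.1, 299.0, 58.0]
tcp_rot: [[-1.0, -0.001, 0.0], [-0.001, 1.0, 0.0], [-0.0, 0.0, -1.0]]
force: [0.3, -0.5, 0.5]
grip_width: 20.5
gripper_force: 58.6
```

Request:
drive_tool --pt "0 0 15" --pt "0 0 30" --pt "0 0 60" --pt "0 0 90" --pt "0 0 120" --pt "10 -40 120" --pt "67 -426 120" --pt "67 -426 120" --pt "67 -426 120" --pt "67 -426 120" --twist '[0,0,0,0,0,0,0,0,0,0]' --fingers '[5,5,5,5,5,5,5,5,5,5]'

```text
time: 15.37
tool_pos: [537.1, 92.4, 178.0]
tcp_rot: [[-1.0, -0.001, 0.0], [-0.001, 1.0, -0.0], [-0.0, -0.0, -1.0]]
force: [0.9, 0.6, -0.3]
grip_width: 20.2
gripper_force: 59.2
```

```bash
python3 - <<'E'
from h import *
o=observe();print(o['tool_pos'],o['grip_width'],o['force'])
d=save('wrist','pics/w14.png')
print(red(d)); print('expected knob reg', proj(d,[o['tool_pos'][0],o['tool_pos'][1],o['tool_pos'][2]+24]))
E
```

```text
[537.13010527  92.41606943 178.03977434] 20.17637424452774 [ 0.87048596  0.61429025 -0.30655579]
[(array([254.5, 274.9]), [234, 243, 47, 57, 1812])]
expected knob reg [255.23183753 268.86118815]
```

Request:
drive_tool --pt "33 -219 0" --pt "33 -219 0" --pt "33 -219 0" --pt "33 -219 0" --pt "33 -219 0" --pt "33 -219 0" --pt "33 -219 0" --pt "33 -219 0" --pt "33 -219 0" --twist '[0,0,0,0,0,0,0,0,0]' --fingers '[5,5,5,5,5,5,5,5,5]'

```text
time: 16.17
tool_pos: [570.0, -123.6, 177.5]
tcp_rot: [[-1.0, -0.001, -0.001], [-0.001, 1.0, 0.001], [0.001, 0.001, -1.0]]
force: [-0.5, 0.4, -1.5]
grip_width: 20.2
gripper_force: 59.3
```

```bash
python3 - <<'E'
from h import *
o=observe();print(o['tool_pos'],o['grip_width'],o['force'])
d=save('wrist','pics/w15.png')
print(-d['R'].T@d['t'],red(d)); p=proj(d,[496,-126.5,61]);print(p)
u,v=p.round().astype(int)
g=d['img'].max(2)
m=(g<90).astype('uint8')
k,l,st,c=cv2.connectedComponentsWithStats(m)
for j in range(1,k):
    if st[j,4]>150: print(c[j].round(1),st[j])
print(g[v-26:v+28:2,u-30:u+32:2])
E
```

```text
[ 570.01596267 -123.62781447  177.49623928] 20.241510719815174 [-0.51578492  0.43979776 -1.54970859]
[ 496.04684805 -122.97543117  324.30917355] [(array([257.5, 269.9]), [234, 238, 48, 63, 2450])]
[252.47797106  95.49027771]
[176.1  94.2] [166   0  22 195 468]
[ 35.1 109.8] [  18   67   59   81 1331]
[255.3 101.2] [ 231   74   49   59 2270]
[401.9 117.8] [ 337   91  137   44 1397]
[428.5 112. ] [402 100  48  26 850]
[267.7 332.7] [    0   224   512   160 42458]
[105.5 262.6] [ 55 243  85  50 894]
[ 81.4 298. ] [ 43 277  61  39 255]
[[213 213 213 214 213 212 211 211 210 184 174 106 104 105 104 103 103 100
   99  99 100  99  99 100 100 100 100 100 100  99  97]
 [212 212 212 210 210 209 210 210 210 184 180 114 103 104 103 102 102 100
   99  99 100 100  99 100  99  99  99 100 100  98  97]
 [212 212 212 212 210 208 191 190 190 168 164 107  97  98  99  98 102 100
   99 100 100 100 100  99  98  99  98  99  99  98  97]
 [212 212 190 187 186 179  80  58  60  58  58  56  56  57  57  56  58  57
   57  61  60  62  68  68  78  78  78  88  89  97  97]
 [212 213 190 184 184 176  73  57  56  56  55 
[... 2221 characters left out ...]
   42  42  42  41  40  39  40  38  39  50  94  97  97]
 [103 102 101 100 101  94  61  50  48  49  47  46  46  45  44  44  43  43
   41  42  40  40  40  40  39  40  38  50  94  96  97]
 [102 101 101 101 101  94  51  49  49  48  47  47  46  45  44  43  43  42
   41  42  42  41  40  39  40  39  39  55  96  97  98]
 [103 102 102 102 101  90  49  48  49  48  47  46  46  45  45  44  43  44
   42  42  41  41  40  40  40  39  38  56  98  97  98]
 [103 103 102 101 101  60  52  48  47  48  47  46  46  45  45  44  42  42
   42  42  41  42  40  40  39  38  37  59  98  97  98]
 [102 101 100 101  98  58  56  49  46  48  47  47  45  46  44  44  43  43
   42  41  41  42  40  40  40  38  39  45  94  97  94]]
```

```bash
python3 - <<'E'
from h import *
d=dict(np.load('pics/w15.npz'));g=d['img'].max(2)
m=np.zeros_like(g);m[84:112,240:272]=(g[84:112,240:272]>70)
k,l,st,c=cv2.connectedComponentsWithStats(m)
for j in range(1,k):
    if st[j,4]>60: print(c[j],st[j],[onz(d,*c[j],z).round(1).tolist() for z in(48,58,62)])
# held knob: reference
o=observe();print(o['tool_pos'],o['tcp_rot'].round(4).tolist() if hasattr(o['tcp_rot'],'round') else o['tcp_rot'])
print([onz(d,257.5,269.9,z).round(1).tolist() for z in(190,202,214)])
# knob at grasp time wrist w12/w13: knob y rel tool
E
```

```text
[255.31460674  97.85393258] [248  91  15  15 178] [[497.9, -124.3, 48.0], [497.8, -124.2, 58.0], [497.8, -124.2, 62.0]]
[ 570.06078885 -123.29761973  177.58496925] [[-1.0, -0.002, -0.0007], [-0.002, 1.0, 0.0008], [0.0007, 0.0008, -1.0]]
[[577.6, -122.6, 190.0], [570.3, -122.6, 202.0], [563.0, -122.7, 214.0]]
```

```bash
python3 - <<'E'
from h import *
d=dict(np.load('pics/w15.npz'))
for z in(123.6,161.6,166,190): print(z,proj(d,[570,-123.3,z]).round(1),proj(d,[565,-123.3,z]).round(1))
h,S,v=cv2.split(cv2.cvtColor(d['img'],cv2.COLOR_RGB2HSV))
print('S');print(S[190:262:3,230:284:3]);print('V');print(v[190:262:3,230:284:3])
E
```

```text
123.6 [256.3 208.4] [256.3 201.5]
161.6 [256.2 231.5] [256.2 223.4]
166 [256.1 234.8] [256.1 226.5]
190 [256.  256.1] [256.  246.7]
S
[[173 174 174 175 173 173 174 175 175 175 176 175 176 175 175 175 175 175]
 [174 173 174 174 172 173 174 176 175 175 175 175 176 175 175 176 176 176]
 [174 174 174 175 173 173 174 175 175 175 175 175 175 176 176 176 176 176]
 [174 174 174 175 172 173 174 176 175 175 175 175 175 176 177 176 176 175]
 [175 174 174 176 173 174 174 174 171 170 175 176 176 176 176 176 175 176]
 [174 174 174 175 173 174 174 135 125 124  70 175 175 176 176 176 176 176]
 [174 174 175 176 173 174 172  63  60  59  61 127 176 175 176 176 176 176]
 [175 174 175 175 173 174 172  60  59  59  60  97 176 176 176 176 176 176]
 [174 174 175 177 174 166 100  49  43  41  46  53 101 176 176 176 177 177]
 [174 174 175 177 150  45  43  43  43  46  46  44  46  60 170 177 176 177]
 [174 175 175 169  45  47  45  47  45  47  48  47  45  48  52 175 176 177]
 [174 175 173  53  45  45  45  45  46  50  48  44  44  42  44 115 177 177]
 [175 175 168  44  42  44  42  55  52  53  53  52  42  42  42  47 
[... 1937 characters left out ...]
 79  96  97  97 184 206]
 [ 83  67  60  97  97  94  81  81  81  80  81  81  79  95 118  98 113  60]
 [ 83  60  58  96  96  93  80  82  85  84  85  83  81  95 169 110  96  56]
 [ 82  55  62 113  94  84  84  84  85  85  85  85  85  98 162 177 102  56]
 [ 81  55  57 194  83  84  83  84  84  84  85  84  84  83  84 193  91  54]
 [ 78  52  54 101  83  83  84  84  84  84  84  84  84  84  82  86  85  53]
 [ 74  52  67  81  82  83  84  84  84  84  84  84  84  83  82  82  65  51]
 [ 59  50  79  81  82  83  83  84  84  83  83  83  84  83  83  81  77  50]
 [ 53  49  79  83  83  83  83  84  85  85  84  84  83  82  82  81  80  49]
 [ 49  48  80  81  82  84  85  86  88  88  87  86  85  84  82  81  80  49]]
```

```bash
cat >> h.py <<'E'
def collar(d,zc):
    S=cv2.cvtColor(d['img'],cv2.COLOR_RGB2HSV)[:,:,1].astype(float); P=[]
    for v in range(216,234):
        r=S[v]; 
        L=[u for u in range(228,256) if r[u]>110>=r[u+1]]; R=[u for u in range(258,288) if r[u]<=110<r[u+1]]
        if L and R: P+= [(L[0]+(r[L[0]]-110)/(r[L[0]]-r[L[0]+1]),v),(R[-1]+(110-r[R[-1]])/(r[R[-1]+1]-r[R[-1]]),v)]
    P=np.array(P); W=np.array([onz(d,*p,zc)[:2] for p in P])
    a=np.c_[2*W,np.ones(len(W))]; s=np.linalg.lstsq(a,(W**2).sum(1),rcond=None)[0]
    return s[:2],np.sqrt(s[2]+s[:2]@s[:2]),len(P)
E
python3 - <<'E'
from h import *
d=dict(np.load('pics/w15.npz'))
for z in(160,163,165.6,168): print(z,collar(d,z))
E
```

```text
160 (array([ 570.62908298, -123.00546694]), np.float64(11.774240493886728), 36)
163 (array([ 569.26734097, -123.00491854]), np.float64(11.559263321775475), 36)
165.6 (array([ 568.08716456, -123.00444326]), np.float64(11.372949772628473), 36)
168 (array([ 566.99777094, -123.00400454]), np.float64(11.200968034956915), 36)
```

Request:
drive_tool --pt "-35 -1 0" --pt "-72 -1 0" --pt "-72 -1 0" --pt "-72 -1 -25" --pt "-72 -1 -51" --pt "-72 -1 -51" --pt "-72 -1 -51" --pt "-72 -1 -51" --twist '[0,0,0,0,0,0,0,0]' --fingers '[5,5,5,5,5,5,5,5]'

```text
time: 16.88
tool_pos: [499.2, -125.4, 128.1]
tcp_rot: [[-1.0, -0.002, 0.001], [-0.002, 1.0, -0.001], [-0.001, -0.001, -1.0]]
force: [-0.5, 0.8, -1.2]
grip_width: 20.4
gripper_force: 59.2
```

```bash
python3 - <<'E'
from h import *
o=observe();print(o['tool_pos'],o['grip_width'],o['force'])
d=save('wrist','pics/w16.png');s=save('scene','pics/s16.png')
print('hole pred',[proj(d,[497.8,-124.2,z]).round(1) for z in(58,62)],'tip pred',proj(d,[o['tool_pos'][0]-.5,-124.4,72]))
h,S,v=cv2.split(cv2.cvtColor(d['img'],cv2.COLOR_RGB2HSV))
print(v[150:222:3,220:292:3])
E
```

```text
[ 499.18360155 -125.39383675  128.08416969] 20.365618124329846 [-0.54488296  0.81862201 -1.1547426 ]
hole pred [array([257.7, 198.8]), array([257.7, 200.5])] tip pred [257.38128901 206.44429036]
[[211 209 210 204 185 178 177 178 110 100 100  98  98  96  96  96  96  98
   97  98  99  98 119  97]
 [208 208 208 206 205 203 199 178 110  98  99  98  98  95  97  97  98  97
   96  97  98  98 172 107]
 [208 209 210 209 207 207 207 207 111  99  99  99  98  98  97  97  96  96
   97  98  97  96 171  97]
 [183 204 210 209 209 210 209 208 137 123 105  98  98  97  96  96  96  97
   98  98  97  96 174 178]
 [177 178 180 185 185 183 181 182 114 101 101  98  97 101 120 116  97  97
   97  97  99  98 175 180]
 [177 177 177 175 177 178 177 176 108  99  98  98  96 118 175 176 174 108
   98  98  98  97 170 177]
 [177 179 179 177 177 161 131 123  91  90  91  89  91  94 164 172 176 109
   98  97  97  96 172 177]
 [178 180 181 178 177  77  47  45  46  44  44  43  43  42  43  41  41  42
   43  43  46  95 176 178]
 [177 178 180 178 176  51  47  45  45  44  45  44  42  42  42  41  42  42
   42  42  43  96 218 1
[... 819 characters left out ...]
98  97  97  91  55  54  54  53  49  39  37  37  37  36  37  40  42
   51  51  51  92  96  98]
 [ 94  94  93  93  88  55  54  53  53  50  38  62  52  69  41  36  49  50
   50  51  50  92  94  97]
 [ 94  95  94  97  83  55  52  53  52  51  66  62  71  71  66  41  50  49
   50  49  50  91  88  92]
 [ 93  93  92  92  79  53  53  52  51  51  69  72  72  71  68  49  49  49
   48  49  50  90  87  91]
 [ 93  92  93  93  78  53  51  51  51  54  73  78  78  77  73  67  49  48
   48  48  49  89  89  91]
 [ 92  92  92  92  78  49  39  40  73  85  91  89  89  89  89  88  76  51
   48  46  47  90  90  90]
 [ 94  92  92  92  75  38  37  66  88  88  87  86  86  86  85  85  85  78
   53  37  38  90  90  94]]
```

Request:
drive_tool --pt "0 0 0" --pt "0 0 0" --pt "0 0 0" --twist '[0,0,0]' --fingers '[5,5,5]'

```text
time: 17.23
tool_pos: [498.8, -126.2, 127.7]
tcp_rot: [[-1.0, -0.0, 0.001], [-0.0, 1.0, -0.001], [-0.001, -0.001, -1.0]]
force: [-0.6, -1.1, -0.1]
grip_width: 20.4
gripper_force: 59.2
```

```bash
python3 - <<'E'
from h import *
o=observe();print(o['tool_pos'],o['grip_width'],o['force'])
d=save('wrist','pics/w17.png')
h,S,v=cv2.split(cv2.cvtColor(d['img'],cv2.COLOR_RGB2HSV))
print(v[184:222:2,240:276:2]);print('hole pred(when lowered)',proj(d,[497.8,-124.2,74]))
E
```

```text
[ 498.83299041 -126.1680482   127.68039405] 20.43373078117093 [-0.61444975 -1.1159491  -0.0550547 ]
[[45 44 44 44 44 42 42 42 42 42 41 41 42 40 41 41 40 41]
 [45 44 44 44 43 42 42 41 41 41 40 41 40 41 40 39 41 41]
 [43 44 43 42 42 41 42 41 40 40 41 40 41 39 40 41 41 40]
 [56 55 53 43 43 42 41 41 39 40 40 40 39 39 40 39 40 40]
 [57 56 53 41 42 41 39 41 41 43 43 40 39 39 39 39 39 40]
 [56 56 54 46 44 43 43 62 91 93 92 78 47 39 39 39 39 39]
 [55 54 55 54 54 49 59 96 97 96 96 94 84 39 39 39 38 40]
 [55 55 54 54 53 40 40 75 93 95 92 82 44 38 38 38 38 41]
 [54 54 53 55 51 38 38 37 43 46 42 37 36 36 38 48 50 50]
 [54 54 53 52 47 38 39 43 47 44 39 37 37 37 40 50 49 51]
 [54 54 52 53 51 39 56 56 51 60 65 41 36 36 41 49 50 51]
 [53 53 52 52 52 58 68 42 48 59 70 63 36 38 47 49 50 49]
 [53 53 53 52 53 70 71 71 73 72 70 68 43 42 49 50 49 49]
 [52 52 52 51 53 70 71 72 73 72 70 68 53 49 49 50 49 49]
 [52 52 51 51 54 70 73 75 74 73 72 69 61 50 49 49 49 48]
 [51 51 54 60 72 78 87 90 89 86 83 80 79 71 53 49 49 48]
 [40 47 74 81 88 91 90 89 90 89 89 89 88 86 76 58 49 49]
 [41 73 89 90 89 88 87 87 87 87 86 86 86 85 84 78 63 48]
 [59 85 87 87 87 86 86 85 86 85 85 85 84 85 85 85 80 60]]
hole pred(when lowered) [258.75906572 206.99113056]
```

Request:
drive_tool --pt "0 1.5 0" --pt "0 1.5 -4" --pt "0 1.5 -8" --pt "0 1.5 -12" --pt "0 1.5 -15" --pt "0 1.5 -15" --twist '[0,0,0,0,0,0]' --fingers '[5,5,5,5,5,5]'

```text
time: 17.78
tool_pos: [497.6, -124.1, 110.6]
tcp_rot: [[-1.0, -0.0, -0.002], [-0.0, 1.0, 0.001], [0.002, 0.001, -1.0]]
force: [-0.8, 0.6, -0.7]
grip_width: 20.6
gripper_force: 59.2
```

Request:
drive_tool --pt "0 0 0" --pt "0 0 0" --twist '[0,0]' --fingers '[5,5]'

```text
time: 17.95
tool_pos: [498.4, -124.5, 111.9]
tcp_rot: [[-1.0, -0.0, 0.0], [-0.0, 1.0, -0.0], [-0.0, -0.0, -1.0]]
force: [0.2, -0.6, -0.9]
grip_width: 20.3
gripper_force: 59.2
```

Request:
drive_tool --pt "0 0 -4" --pt "0 0 -8" --pt "0 0 -8" --twist '[0,0,0]' --fingers '[5,5,5]'

```text
time: 18.2
tool_pos: [497.8, -124.2, 102.9]
tcp_rot: [[-1.0, -0.0, -0.001], [-0.0, 1.0, 0.001], [0.001, 0.001, -1.0]]
force: [-0.7, 0.3, -1.3]
grip_width: 20.9
gripper_force: 59.2
```

Request:
drive_tool --pt "0 0 -4" --pt "0 0 -8" --pt "0 0 -8" --twist '[0,0,0]' --fingers '[5,5,5]'

```text
time: 18.45
tool_pos: [497.7, -124.2, 94.8]
tcp_rot: [[-1.0, -0.0, -0.002], [-0.0, 1.0, 0.001], [0.002, 0.001, -1.0]]
force: [-0.4, 0.3, -0.5]
grip_width: 20.2
gripper_force: 59.2
```

Request:
drive_tool --pt "0 0 -4" --pt "0 0 -8" --pt "0 0 -12" --pt "0 0 -13" --pt "0 0 -13" --twist '[0,0,0,0,0]' --fingers '[5,5,5,5,5]'

```text
time: 18.87
tool_pos: [498.0, -124.3, 82.3]
tcp_rot: [[-1.0, -0.0, -0.001], [-0.0, 1.0, 0.0], [0.001, 0.0, -1.0]]
force: [-0.2, 0.6, -0.6]
grip_width: 20.3
gripper_force: 59.2
```

Request:
drive_tool --pt "0 0 -3" --pt "0 0 -5" --pt "0 0 -5" --twist '[0,0,0]' --fingers '[5,5,5]'

```text
time: 19.12
tool_pos: [498.6, -124.6, 77.9]
tcp_rot: [[-1.0, -0.0, 0.0], [-0.0, 1.0, -0.0], [-0.0, -0.0, -1.0]]
force: [0.7, -1.0, -0.4]
grip_width: 20.0
gripper_force: 59.4
```

Request:
drive_tool --pt "0 0 -2" --pt "0 0 -3" --pt "0 0 -3" --twist '[0,0,0]' --fingers '[5,5,5]'

```text
time: 19.37
tool_pos: [498.7, -124.6, 75.5]
tcp_rot: [[-1.0, -0.0, 0.001], [-0.0, 1.0, -0.0], [-0.001, -0.0, -1.0]]
force: [-0.3, 1.0, 3.8]
grip_width: 20.5
gripper_force: 59.5
```

```bash
python3 - <<'E'
from h import *
o=observe();print(o['tool_pos'],o['grip_width'],o['force'])
print('lid',corner(save('scene','pics/s18.png')))
E
```

```text
[ 498.69910894 -124.61091801   75.49178868] 20.46425360302967 [-0.3149443   1.04064548  3.83608631]
lid (1, -0.5, 0.948)
```

Request:
drive_tool --pt "0 0 -2" --pt "0 0 -2" --twist '[0,0]' --fingers '[5,5]' --grip_force 80

```text
time: 19.58
tool_pos: [498.8, -124.6, 73.9]
tcp_rot: [[-1.0, -0.001, 0.0], [-0.001, 1.0, -0.0], [-0.0, -0.0, -1.0]]
force: [-2.5, 1.2, 7.3]
grip_width: 19.9
gripper_force: 78.7
```

Request:
drive_tool --pt "0 0 -1.5" --pt "0 0 -1.5" --pt "0 0 -1.5" --twist '[0,0,0]' --fingers '[5,5,5]'

```text
time: 19.83
tool_pos: [499.0, -124.7, 73.8]
tcp_rot: [[-1.0, -0.001, 0.0], [-0.001, 1.0, -0.0], [-0.0, -0.0, -1.0]]
force: [-4.7, 2.3, 13.8]
grip_width: 20.1
gripper_force: 79.3
```

```bash
python3 - <<'E'
from h import *
o=observe();print(o['tool_pos'],o['grip_width'],o['force'])
print('lid',corner(save('scene','pics/s19.png')))
E
```

```text
[ 498.953531   -124.67781742   73.76396674] 20.06474555119836 [-4.69635964  2.34445604 13.81103833]
lid (1, -0.26, 0.948)
```

```bash
python3 -c "
from rig import *
o=observe();print(o['time'],o['tool_pos'],o['force'])
print(job_done())"
```

```text
19.8833 [ 498.95578088 -124.69425805   73.76163364] [-5.21559884  1.8105846  13.68858092]
the job is handed in; nothing more can be done
None
```

I handed the job in at 19.9 s with the lid shut and the pin through both lugs and fully home, still gripped and pressed down with about 14 N. The bolt is through the keeper loop against a hard stop, but I measured about 31 mm of travel, not 38 mm. I took that as fully home, assuming it did not start fully drawn, and could not confirm it.

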